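# Click the test module home in the push-push slot

### The arm

A 6-joint arm with a two-finger parallel gripper is mounted at the origin on the work surface. World frame = base frame: x ahead of the robot, y to its left, z up, the work surface at z = 0. Lengths are in mm, angles in rad, forces in N, time in s.
With the tool pointing down it reaches from about 325 to 900 mm from the base axis. Payload 3.5 kg.
Tool frame: the origin (TCP) lies at the very end of the fingers, on their centre line; the grasp point (between the pads) lies 19 mm behind it; x points along the fingers, y is the direction in which the jaws open and shut, and the axes are right-handed (so a half turn about x gives the same grasp; the last joint's range is limited). The gripper opens to 85 mm and grips with 20 to 120 N. Pads are 22 mm wide; open, the fingers measure 114 mm over their backs; the gripper's body (76 mm by 85 mm) begins 54 mm behind the grasp point. The pads swing forward as they close: fully open they stand 13 mm farther back than shut.
Start: joints at [-1.346, 0.276, -0.026, 1.268, 0, 1.467], TCP at [201.213, -591.722, 231.313] pointing down, gripper open.
Joint ranges: [-3.12, 3.12], [-0.85, 1.88], [-1.08, 1.24], [-1.95, 2.15], [-1.57, 1.53], [-3.14, 3.14]. Speed limits (rad/s): [2.57, 2.57, 3.14, 3.14, 3.14, 3.14].

### API

Orientations are given as a 3x3 rotation matrix whose columns are the frame's x, y, z axes.
In Python, from bench import robot, viewer, order gives the robot as it stands.
- The arm moves only by the shell command python3 -m pendant 'ROWS' [FORCE]. ROWS is JSON, a list that holds one entry, the list of rows, each a list of 5 numbers: the shift along the tool's x, y, z in mm, then the turn about the tool's x in degrees, then the opening, from 0 (shut) to 1 (fully open). A call has 1 to 8 rows; each row shifts and turns the commanded pose from where the row before left it, along the tool's axes as they then stand; what a row does not reach is not made up. A row lasts 1/12 s, in which the tool goes at most 41.7 mm and 7.16 degrees, less where a joint would pass 70% of its speed; a pose out of reach is approached as far as the arm can. A call is refused whole if a number of a shift passes 41.7 or a number of a turn 7.16, either way. A call with a gripper value outside its range is refused whole. The fingers move at their own pace and stop on an object; FORCE is the grip in N (left out, the last holds). Time passes only in rows, so rows that do not move let the fingers close. It gives the time, the measured TCP pose, the force and the opening at its end, in the units of the state.
- robot.get_state(): the state, without advancing time (a new reading comes with each control period).
- viewer.get_image(name): name is "side" or "top"; returns a dict with "pixels" (400x640x3 uint8, blue, green, red), "depth" (400x640 float32, mm along the optical axis (not along the pixel's ray), 0 where there is no reading), "fx", "fy", "cx", "cy" (pixels), "eye" and "rotation" of the camera in the world. Camera axes: x right, y down, z forward; pixel columns grow to the right and rows downward; lengths in mm; the calibration is good to about 2 mm. A picture is of the moment at which its call begins.
- order.job_done(): hands the job in, once; it reports no verdict.
The state is a dict: "time_s": time; "qpos": joint angles; "qvel": joint speeds; "effort": joint torques, N m; "position": TCP position; "orientation": TCP orientation; "contact_force": force on the tool from outside, world axes, zero at the start; "wrist_torque": the same for the moment, N m; "width": finger opening in mm.
Only numpy, scipy, OpenCV 4.12 (cv2) and the standard library are available. Lean on these libraries where they do the work, as an engineer would, in place of code of your own. Each camera call takes 0.05 s, during which the arm holds its last target. There are 200 camera calls.

### The job

Stand the yellow module, brass contacts down, in the slot of the bench tester and let go. The push-push seat down in the slot may have been left locked down, where no one can see it: find out by feel, and if the module sits low, click the seat up so that the module stands high on its own; from there click it down once so that it locks, and leave it standing free in the locked position. Never load the module with more than about 18 N, and leave the spare module, spool and screwdriver where they are.

Things in the scene. Friction and masses are not known exactly. Their poses are not given: they have to be found in the camera images.
- module: yellow upright block, 30 (x) by 40 (y) by 70 mm tall, 60 to 110 g, alike when turned half round; two brass strips low on each 40 mm wide face, small white patch on top. Origin: centre of its underside, z up; top face is at z = 70 mm. It starts standing upright on the bench, in one of two places (the blue spare in the other).
- tester: bench tester fixed to the bench: black box 170 (x) by 140 (y) by 80 mm tall, yellow side bumpers, blue screen on top at its -x end, four low coloured jacks at its +x end. Origin: centre of its underside, z up. In the slot in the middle of its top is a sprung seat with a push-push catch, raised or locked down at random at the start.
- slot (a point): centre of the slot's mouth in the tester's top face, 80 mm above the bench; axes as the tester's. The opening is 32.4 (x) by 42.4 mm (y): 1.2 mm clearance each side of the module, and a 3 mm chamfer. Two sprung grey dust flaps under the mouth close it; the module pushes them down with under 1 N.
- seat_raised (a point): fixed mark in the slot, 55 mm above the tester's underside: where the module's origin rests while the seat is raised (module's top 45 mm above the tester's top). The spring then pushes up with 3 N (module's weight included: 2 N), so a touch of up to 1.8 N on the module does not move it.
- seat_locked (a point): fixed mark, 45 mm above the tester's underside: where the module's origin rests while the seat is locked down (module's top 35 mm above the tester's top). Spring force 4.6 N, carried by the catch. The two states are all there are.
- seat_end (a point): fixed mark, 39.2 mm above the tester's underside: the module's origin at the end of the travel (spring 5.4 N). Pressing to within 0.5 mm of it and letting go toggles the seat, raised to locked or locked to raised; less does not. Beyond it a stiff pad yields from 8 N on, 1 mm per 3 N. A force stop of 11 to 13 N at 12 mm/s is a sound press.
- spare: blue module of the same size, standing upright; bystander. Origin: centre of its underside.
- spool: blue solder spool, 48 mm across, 40 mm tall, upright; bystander. Origin: centre of its underside.
- screwdriver: screwdriver with yellow handle, 200 mm long, lying along its x; bystander. Origin: centre of its underside.
Not all that is in view belongs to the job. Several things have the shape of the module; the one meant has the colours described above.

How it is judged (in metres and radians):
On the way:
1. the module stands high in the slot on the raised seat, let go (horizontal distance between module and slot below 0.003 m and angle between module's own z axis and vertical below 0.08 rad and contact force between the fingers and module below 0.1 N and z of module in the frame of tester between 0.053 and 0.057 m), for 0.2 s.
At the end, for the whole second after the job is handed in: The module stands upright (within 0.08 rad) in the slot, within 3 mm of its centre, locked down: its origin 43 to 47 mm above the tester's underside, released and at rest. Before that it has stood high on the raised seat (origin at 53 to 57 mm), let go, for 0.2 s (horizontal distance between module and slot below 0.003 m and angle between module's own z axis and vertical below 0.08 rad and contact force between the fingers and module below 0.1 N and z of module in the frame of tester between 0.043 and 0.047 m and linear speed of module below 0.02 m/s); the robot touches nothing.
It fails at once if the module is loaded against the tester with more than 20 N (contact force between module and tester above 20 N).
It fails at once if the blue spare module is moved by more than 20 mm (distance of spare from where it was at the start of the episode above 0.02 m).
It fails at once if the solder spool is moved by more than 20 mm (distance of spool from where it was at the start of the episode above 0.02 m).
It fails at once if the screwdriver is moved by more than 20 mm (distance of screwdriver from where it was at the start of the episode above 0.02 m).
It fails at once if the spare module is tipped (angle between spare's own z axis and vertical above 0.3 rad).
It also fails if it takes over 67 s, if anything falls off the work surface, if the arm or the gripper's body presses on something with over 40 N, if the wrist force passes 120 N, or if a joint passes its speed limit or range.

## Working session

There is one attempt and no reset: what is moved stays moved. The work goes in short steps, Python scripts to look and compute and a shell command to move; the robot and the scene stay as the last step left them, time stands still between calls to the robot, and variables do not carry over. Pictures are saved under pics/ and viewed, about 8 in all and at most 12, crops included, and the job is handed in when it is done.

```bash
mkdir -p pics; cat > h.py <<'E'
import numpy as np, cv2
from bench import robot, viewer, order
def grab(n,tag):
    im=viewer.get_image(n); cv2.imwrite(f'pics/{tag}.png',im['pixels']); np.savez(f'pics/{tag}.npz',**im); return im
def pts(im):
    d=np.asarray(im['depth']); v,u=np.mgrid[:d.shape[0],:d.shape[1]]
    c=np.stack([(u-im['cx'])/im['fx']*d,(v-im['cy'])/im['fy']*d,d],-1)
    return c@np.array(im['rotation']).T+np.array(im['eye'])
def ray(im,u,v,z):
    r=np.array(im['rotation'])@np.array([(u-im['cx'])/im['fx'],(v-im['cy'])/im['fy'],1]); e=np.array(im['eye'])
    return e+r*(z-e[2])/r[2]
E
python3 - <<'E'
from h import *
for n in('top','side'):
    im=grab(n,n+'0'); print(n,im['eye'],np.round(im['rotation'],3).tolist(),im['fx'],im['cx'],im['cy'])
s=robot.get_state(); print({k:np.round(v,3).tolist() for k,v in s.items()})
E
```

```text
top [ 439.42203173  -11.35184139 1015.02061317] [[-0.009, -0.991, 0.133], [-1.0, 0.01, 0.008], [-0.009, -0.133, -0.991]] 402.81440739035804 321.1242824740918 204.54047630915082
side [302.66864083 961.26956669 654.9296147 ] [[-0.968, -0.121, 0.219], [-0.251, 0.468, -0.847], [0.0, -0.875, -0.484]] 458.5482964445496 319.59735447970365 197.01139721563786
{'time_s': 0.1, 'qpos': [-1.346, 0.277, -0.028, 1.268, -0.0, 1.467], 'qvel': [0.001, -0.003, 0.002, 0.001, -0.0, -0.0], 'effort': [0.0, -44.671, 29.613, 0.008, -0.0, -0.0], 'position': [201.061, -591.016, 230.233], 'orientation': [[-0.0, 0.322, -0.947], [0.002, -0.947, -0.322], [-1.0, -0.002, -0.0]], 'contact_force': [0.113, -0.198, 0.121], 'wrist_torque': [0.027, 0.023, -0.021], 'width': 85.161}
```

View pics/top0.png

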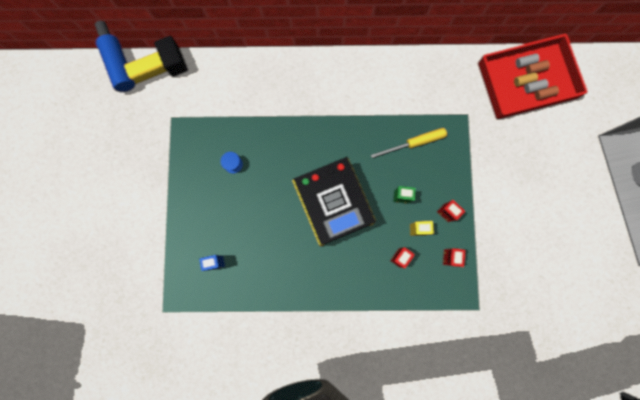

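View pics/side0.png

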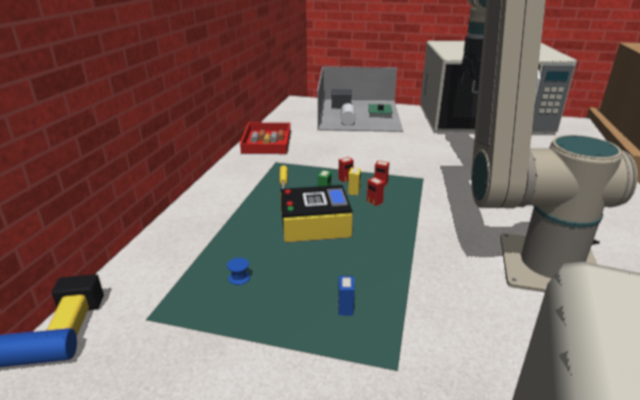

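The top view shows the tester at about (334,201) with its slot, and the yellow module at (424,228). Red and green lookalikes surround the module. The spare is at (210,263), the spool at (231,162) and the screwdriver at (410,142). Next I'll measure these.

```bash
python3 - <<'E'
from h import *
im=dict(np.load('pics/top0.npz')); P=pts(im); hsv=cv2.cvtColor(im['pixels'],cv2.COLOR_BGR2HSV)
print('bench z',np.median(P[280:300,200:300,2]))
# tops by height, 60..80 right of tester
def rect(m,name,z):
    n,l,st,c=cv2.connectedComponentsWithStats(m.astype(np.uint8))
    for i in range(1,n):
        if st[i,4]<12: continue
        v,u=np.nonzero(l==i); Q=np.array([ray(im,a,b,z)[:2] for a,b in zip(u,v)],np.float32)
        (cx,cy),(w,h),a=cv2.minAreaRect(Q)
        print(name,np.round(c[i]).tolist(),st[i,4],'ctr',round(cx),round(cy),'size',round(w),round(h),'ang',round(a,1),'z',np.round(np.median(P[v,u,2]),1),'hue',np.median(hsv[v,u,0]))
win=np.zeros(P.shape[:2],bool); win[115:312,165:478]=1
Z=P[...,2]
rect(win&(Z>55)&(Z<74),'70mm',70)
rect(win&(Z>74)&(Z<95),'80mm',80)
wh=win&(hsv[...,1]<60)&(hsv[...,2]>170)
rect(wh,'white',70)
H,S,V=cv2.split(hsv)
rect(win&(abs(H.astype(int)-27)<8)&(S>120)&(V>100),'yel',70)
rect(win&(Z>8)&(Z<50),'low',20)
E
python3 -c "
import cv2
a=cv2.imread('pics/top0.png')[130:290,280:480]
cv2.imwrite('pics/c1.png',cv2.resize(a,None,fx=3.7,fy=3.7,interpolation=2))"
```

```text
bench z 0.8676312143917357
70mm [306.0, 213.0] 92 ctr 549 32 size 171 4 ang 22.6 z 69.8 hue 28.0
70mm [406.0, 193.0] 235 ctr 592 -205 size 42 32 ang 83.6 z 69.9 hue 63.0
70mm [454.0, 210.0] 250 ctr 551 -316 size 41 34 ang 43.4 z 69.6 hue 2.0
70mm [424.0, 227.0] 245 ctr 510 -244 size 42 31 ang 89.5 z 69.9 hue 29.0
70mm [404.0, 257.0] 239 ctr 441 -195 size 32 41 ang 53.5 z 69.7 hue 2.0
70mm [457.0, 257.0] 255 ctr 440 -318 size 32 41 ang 86.8 z 69.5 hue 2.0
70mm [209.0, 262.0] 242 ctr 433 257 size 31 43 ang 11.0 z 69.8 hue 109.0
80mm [334.0, 200.0] 4226 ctr 576 -34 size 170 140 ang 22.2 z 80.5 hue 109.0
white [189.0, 147.0] 642 ctr 640 174 size 320 391 ang 2.5 z 0.5 hue 30.0
white [474.0, 170.0] 791 ctr 596 -363 size 22 375 ang 86.6 z 0.1 hue 21.0
white [334.0, 200.0] 219 ctr 578 -34 size 55 63 ang 22.4 z 81.1 hue 60.0
white [406.0, 192.0] 83 ctr 593 -207 size 26 17 ang 89.4 z 70.2 hue 40.0
white [455.0, 209.0] 59 ctr 551 -318 size 23 14 ang 43.6 z 70.1 hue 22.0
white [425.0, 227.0] 61 ctr 511 -246 size 21 14 ang 89.5 z 70.4 hue 30.0
white [404.0, 257.0] 65 ctr 441 -196 size 14 24 ang 5
[... 456 characters left out ...]
21.0, 228.0] 207 ctr 510 -239 size 54 31 ang 89.5 z 68.2 hue 29.0
low [420.0, 140.0] 477 ctr 727 -227 size 25 202 ang 18.2 z 22.2 hue 27.0
low [230.0, 161.0] 284 ctr 686 225 size 49 47 ang 89.4 z 40.3 hue 109.0
low [399.0, 198.0] 74 ctr 586 -200 size 47 29 ang 45.4 z 30.4 hue 66.5
low [334.0, 200.0] 18 ctr 584 -34 size 2 40 ang 22.8 z 44.7 hue 98.0
low [445.0, 213.0] 99 ctr 552 -309 size 50 31 ang 6.5 z 28.8 hue 2.0
low [413.0, 230.0] 51 ctr 510 -232 size 15 30 ang 89.5 z 26.9 hue 25.0
low [396.0, 257.0] 56 ctr 442 -187 size 27 49 ang 88.0 z 29.6 hue 2.0
low [447.0, 257.0] 81 ctr 441 -309 size 12 39 ang 87.1 z 28.8 hue 2.0
low [221.0, 261.0] 56 ctr 436 242 size 29 12 ang 1.4 z 30.3 hue 107.0
```

View pics/c1.png

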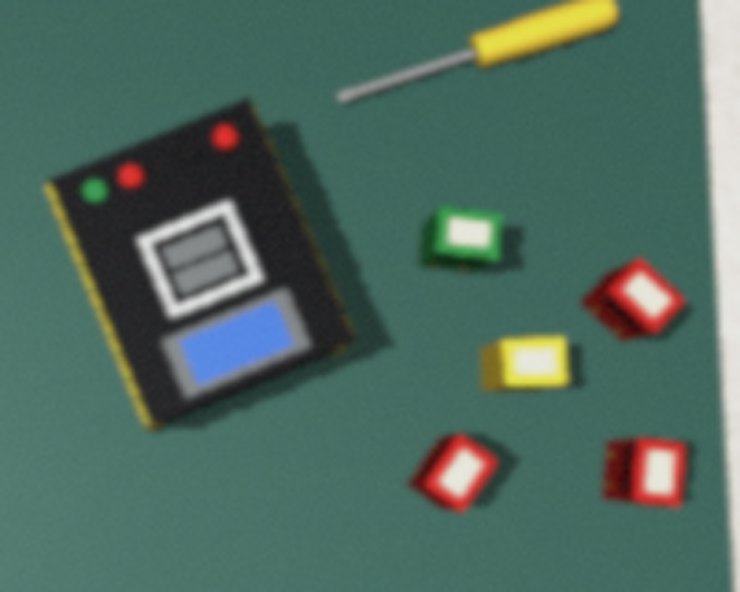

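The module is at about (510,-244) with yaw about 0. The tester is at about (576,-34), yaw 22.3°. Both sizes and heights match the given ones. I'll grip across y, which clears the neighbours.

```bash
python3 -m pendant '[[[0,0,0,6.3,1],[0,0,0,6.3,1],[0,0,0,6.2,1],[0,-28,-25,0,1],[0,-28,-25,0,1],[0,-28,-25,0,1],[0,-28,-25,0,1],[0,-28,-25,0,1]]]' 30
python3 -m pendant '[[[0,-28,-25,0,1],[0,-28,-25,0,1],[0,-28,-25,0,1],[0,-28,-25,0,1],[0,-28,-25,0,1],[0,-28,-25,0,1],[0,0,0,0,1],[0,0,0,0,1]]]'
```

```text
time_s: 0.77
position: [326.8, -450.1, 230.8]
orientation: [[-0.0, -0.001, -1.0], [0.001, -1.0, 0.001], [-1.0, -0.001, 0.0]]
contact_force: [1.2, 0.2, 0.4]
width: 85.4
time_s: 1.43
position: [477.0, -282.0, 230.8]
orientation: [[-0.001, 0.004, -1.0], [0.0, -1.0, -0.004], [-1.0, -0.0, 0.001]]
contact_force: [0.5, -0.7, 0.0]
width: 85.4
```

```bash
python3 -m pendant '[[[0,-19,-17,0,1],[0,-18.5,-16,0,1],[35,0,0,0,1],[35,0,0,0,1],[35,0,0,0,1],[15,0,0,0,1],[0,0,0,0,1],[0,0,0,0,1]]]'
python3 - <<'E'
from h import *
im=grab('top','t2')
im2=grab('side','s2')
a=im['pixels'][150:290,340:480]; b=im2['pixels'][120:260,250:420]
cv2.imwrite('pics/c2.png',np.hstack([cv2.resize(a,(400,400)),cv2.resize(b,(400,400))]))
E
```

```text
time_s: 2.1
position: [507.8, -246.8, 110.3]
orientation: [[-0.003, -0.002, -1.0], [0.001, -1.0, 0.002], [-1.0, -0.001, 0.003]]
contact_force: [-0.5, -0.1, -0.8]
width: 85.8
```

View pics/c2.png

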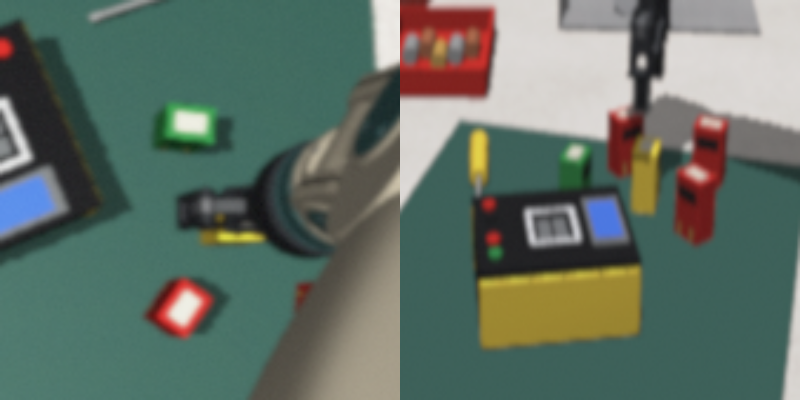

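The gripper is above the module: its finger is in line with the yellow block at about (646,175) in the crop, and the neighbours are clear. I'll descend and grip.

```bash
python3 -m pendant '[[[24,-2,-2.5,0,1],[24,0,0,0,1],[12,0,0,0,1],[10,0,0,0,1],[0,0,0,0,1],[0,0,0,0,1]]]'
python3 -m pendant '[[[0,0,0,0,0],[0,0,0,0,0],[0,0,0,0,0],[0,0,0,0,0],[0,0,0,0,0],[0,0,0,0,0],[0,0,0,0,0],[0,0,0,0,0]]]' 40
```

```text
time_s: 2.7
position: [512.2, -244.7, 41.9]
orientation: [[0.001, -0.0, -1.0], [-0.0, -1.0, 0.0], [-1.0, 0.0, -0.001]]
contact_force: [0.6, 0.4, 0.6]
width: 85.3
time_s: 3.37
position: [512.6, -244.9, 42.3]
orientation: [[0.001, -0.0, -1.0], [-0.001, -1.0, 0.0], [-1.0, 0.001, -0.001]]
contact_force: [-1.0, -1.3, 5.9]
width: 39.3
```

```bash
python3 -m pendant '[[[-20,0,0,0,0],[-35,0,0,0,0],[-35,0,0,0,0],[-20,0,0,0,0],[0,-20,-6,0,0],[0,-32,-10,0,0],[0,-32,-10,0,0],[0,-32,-10,0,0]]]'
python3 -m pendant '[[[0,-32,-10,0,0],[0,-32,-10,0,0],[0,-20,-6,0,0],[0,0,0,-5.6,0],[0,0,0,-5.6,0],[0,0,0,-5.6,0],[0,0,0,-5.5,0],[0,0,0,0,0]]]'
python3 -m pendant '[[[0,0,0,0,0],[0,0,0,0,0]]]'
python3 - <<'E'
from h import *
im=grab('top','t3')
im2=grab('side','s3')
a=im['pixels'][130:270,260:400]; b=im2['pixels'][90:250,240:400]
cv2.imwrite('pics/c3.png',np.hstack([cv2.resize(a,(400,400)),cv2.resize(b,(400,400))]))
E
```

```text
time_s: 4.03
position: [547.6, -127.1, 151.0]
orientation: [[-0.001, -0.002, -1.0], [0.0, -1.0, 0.002], [-1.0, -0.0, 0.001]]
contact_force: [1.1, 0.6, -1.7]
width: 39.2
time_s: 4.7
position: [573.2, -43.9, 150.5]
orientation: [[-0.002, 0.381, -0.925], [0.0, -0.925, -0.381], [-1.0, -0.001, 0.001]]
contact_force: [1.0, -0.4, -1.4]
width: 39.5
time_s: 4.87
position: [573.5, -44.3, 150.9]
orientation: [[-0.001, 0.377, -0.926], [0.0, -0.926, -0.377], [-1.0, -0.001, 0.001]]
contact_force: [-0.2, 0.1, -0.3]
width: 39.5
```

View pics/c3.png

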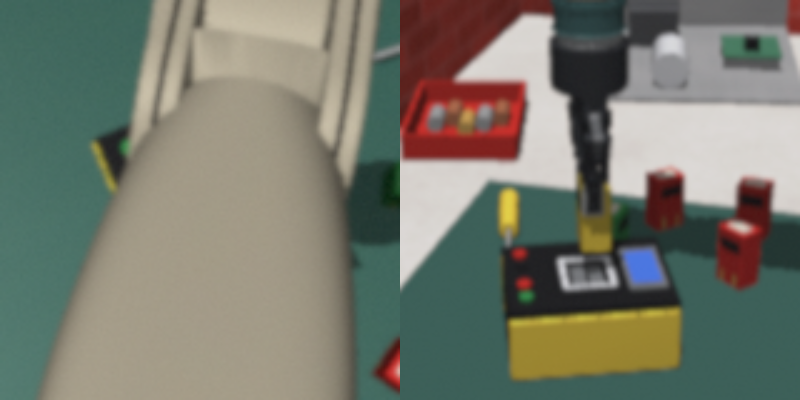

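```bash
python3 - <<'E'
from h import *
s0=dict(np.load('pics/side0.npz')); s3=dict(np.load('pics/s3.npz')); t0=dict(np.load('pics/top0.npz'))
th=np.radians(22.3); ex=np.array([np.cos(th),np.sin(th)]); ey=np.array([-np.sin(th),np.cos(th)])
def ring(im,box,n):
    h=cv2.cvtColor(im['pixels'],cv2.COLOR_BGR2HSV); m=np.zeros(h.shape[:2],np.uint8); y0,y1,x0,x1=box
    m[y0:y1,x0:x1]=((h[...,1]<70)&(h[...,2]>140))[y0:y1,x0:x1]
    c=max(cv2.findContours(m,0,2)[0],key=cv2.contourArea)
    Q=np.array([ray(im,a,b,80)[:2] for a,b in c[:,0]],np.float32)
    print(n,'ring rect',cv2.minAreaRect(Q))
ring(t0,(175,222,310,360),'top'); ring(s0,(188,212,300,330),'side')
h=cv2.cvtColor(s3['pixels'],cv2.COLOR_BGR2HSV).astype(int)
m=(abs(h[...,0]-26)<8)&(h[...,1]>110)&(h[...,2]>50)
m[:, :305]=0;m[:,330:]=0;m[:155]=0;m[194:]=0
P=pts(s3)
for v in range(160,194):
    u=np.nonzero(m[v])[0]
    if len(u):
        q=P[v,u]; print(v,u.min(),u.max(),len(u),'z',np.round(np.median(q[:,2])),'mid@',np.round(((q[0]+q[-1])/2)[:2],1),'ly of face',np.round(np.median((q[:,:2]-[577,-34])@ey),1))
print(robot.get_state()['position'])
E
```

```text
top ring rect ((576.5795288085938, -33.431640625), (57.07111740112305, 64.6550521850586), 21.94681167602539)
side ring rect ((574.2005615234375, -35.077877044677734), (56.097496032714844, 65.31993103027344), 22.029085159301758)
161 312 312 1 z 204.0 mid@ [568.8   4.8] ly of face 39.0
162 312 312 1 z 195.0 mid@ [572.4  -8. ] ly of face 25.8
163 312 312 1 z 190.0 mid@ [573.6 -12.3] ly of face 21.4
164 312 322 2 z 181.0 mid@ [565.5 -29.4] ly of face 8.6
165 322 322 1 z 177.0 mid@ [554.5 -35.7] ly of face 7.0
166 322 322 1 z 178.0 mid@ [552.7 -28.4] ly of face 14.5
167 322 322 1 z 173.0 mid@ [553.8 -32.8] ly of face 9.9
168 322 323 2 z 172.0 mid@ [551.5 -29.1] ly of face 14.2
169 322 323 2 z 168.0 mid@ [552. -31.] ly of face 12.2
170 322 323 2 z 165.0 mid@ [552.5 -33.1] ly of face 10.1
171 322 323 2 z 163.0 mid@ [551.8 -30.3] ly of face 12.9
172 322 323 2 z 161.0 mid@ [551.3 -28.2] ly of face 15.1
173 322 323 2 z 157.0 mid@ [552.  -31.2] ly of face 12.1
174 322 323 2 z 155.0 mid@ [551.7 -30. ] ly of face 13.3
175 311 323 3 z 151.0 mid@ [567.7 -36.6] ly of face 11.6
176 311 324 6 z 148.0 
[... 259 characters left out ...]
y of face 12.2
181 311 324 14 z 135.0 mid@ [ 585.8 -114.6] ly of face 9.7
182 311 324 14 z 133.0 mid@ [ 584.7 -110.5] ly of face 11.8
183 312 324 13 z 129.0 mid@ [ 582.1 -106.3] ly of face 10.1
184 312 324 13 z 127.0 mid@ [ 581.7 -104.6] ly of face 11.7
185 312 324 13 z 124.0 mid@ [ 581.6 -104. ] ly of face 10.0
186 312 325 14 z 121.0 mid@ [570.1 -63.2] ly of face 10.1
187 312 325 14 z 118.0 mid@ [571.5 -68.9] ly of face 9.8
188 312 324 13 z 116.0 mid@ [571.  -61.1] ly of face 11.6
189 312 324 13 z 113.0 mid@ [433.1 433.8] ly of face 11.9
190 312 324 13 z 110.0 mid@ [569.9 -56.7] ly of face 11.0
191 314 315 2 z 79.0 mid@ [585.1 -76.3] ly of face -42.2
[573.67935388 -44.37536287 151.08180218]
```

```bash
python3 - <<'E'
from h import *
s3=dict(np.load('pics/s3.npz'))
th=np.radians(22.1); ex=np.array([np.cos(th),np.sin(th)]); ey=np.array([-np.sin(th),np.cos(th)])
e=s3['eye'];g=cv2.cvtColor(s3['pixels'],cv2.COLOR_BGR2HSV).astype(int)
print(g[186,306:332].tolist())
for u in (311.5,318,318.25,324.5):
    r=s3['rotation']@np.array([(u-s3['cx'])/s3['fx'],(187-s3['cy'])/s3['fy'],1])
    o=e[:2]-[577,-34]; t=(-9.2-o@ey)/(r[:2]@ey); print(u,(o+t*r[:2])@ex, e[2]+t*r[2])
E
```

```text
[[84, 86, 80], [84, 87, 79], [84, 85, 78], [84, 83, 77], [72, 57, 76], [29, 87, 82], [24, 152, 114], [24, 172, 141], [24, 175, 150], [24, 172, 151], [24, 174, 151], [24, 172, 151], [24, 175, 150], [24, 172, 151], [24, 174, 151], [24, 174, 151], [24, 173, 152], [24, 170, 141], [25, 162, 101], [29, 118, 52], [60, 70, 33], [67, 74, 31], [67, 70, 33], [77, 54, 33], [75, 32, 32], [90, 23, 33]]
311.5 3.291765931486673 108.82286296537279
318 -13.505688010933849 107.6607914679081
318.25 -14.153173973747586 107.61599747799914
324.5 -30.374897044384554 106.49375585228779
```

Both cameras agree that the module must go about 9 mm further along each tester axis. I'll shift it and lower to just above the mouth.

```bash
python3 -m pendant '[[[0,-9,-9.2,0,0],[0,0,0,0,0],[10,0,0,0,0],[10,0,0,0,0],[6,0,0,0,0],[0,0,0,0,0],[0,0,0,0,0]]]'
python3 -m pendant '[[[2,0,0,0,0],[2,0,0,0,0],[1,0,0,0,0],[0,0,0,0,0]]]'
```

```text
time_s: 5.55
position: [577.9, -32.5, 124.0]
orientation: [[-0.003, 0.379, -0.925], [0.0, -0.925, -0.379], [-1.0, -0.001, 0.002]]
contact_force: [0.3, -0.7, -0.9]
width: 40.0
time_s: 5.88
position: [578.9, -32.6, 120.3]
orientation: [[-0.0, 0.379, -0.925], [-0.0, -0.925, -0.379], [-1.0, 0.0, 0.0]]
contact_force: [-0.0, -0.0, -0.7]
width: 39.2
```

```bash
for i in 1 2; do python3 -m pendant '[[[1,0,0,0,0],[1,0,0,0,0],[1,0,0,0,0],[0,0,0,0,0]]]' | grep -v orient; done
```

```text
time_s: 6.22
position: [578.9, -32.6, 117.1]
contact_force: [-0.4, -0.6, -1.0]
width: 39.4
time_s: 6.55
position: [578.9, -32.5, 114.0]
contact_force: [-0.7, -0.5, -0.8]
width: 39.6
```

```bash
python3 - <<'E'
from h import *
im=grab('side','s4'); a=im['pixels'][140:240,260:380]
cv2.imwrite('pics/c4.png',cv2.resize(a,(720,600),interpolation=2))
print(robot.get_state()['contact_force'],robot.get_state()['wrist_torque'])
E
```

```text
[-0.99190675 -0.5150885  -1.05740859] [-0.14189884  0.17783752  0.00643974]
```

View pics/c4.png

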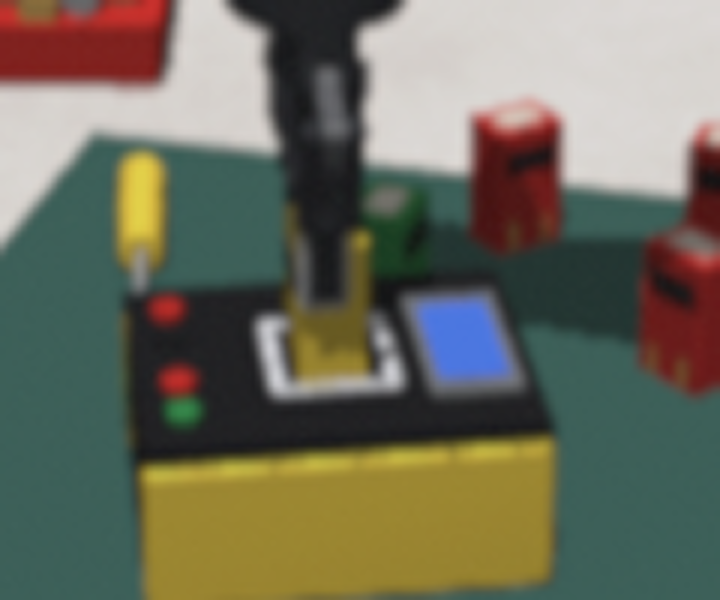

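The module's lower edge is inside the white ring at about (332,375), with no side force, so it has entered. The next moves feel for the seat.

```bash
python3 -m pendant '[[[2,0,0,0,0],[2,0,0,0,0],[2,0,0,0,0],[2,0,0,0,0],[2,0,0,0,0],[2,0,0,0,0],[0,0,0,0,0]]]' | grep -v orient;  python3 -m pendant '[[[1,0,0,0,0],[1,0,0,0,0],[1,0,0,0,0],[0,0,0,0,0]]]' | grep -v orient;  python3 -m pendant '[[[1,0,0,0,0],[1,0,0,0,0],[1,0,0,0,0],[0,0,0,0,0]]]' | grep -v orient
```

```text
time_s: 7.18
position: [578.8, -32.4, 101.7]
contact_force: [-1.3, -0.6, -1.8]
width: 39.2
time_s: 7.52
position: [578.9, -32.6, 99.1]
contact_force: [-1.3, -0.9, -1.2]
width: 39.5
time_s: 7.85
position: [578.9, -32.6, 96.1]
contact_force: [-1.0, -1.2, -0.5]
width: 39.6
```

```bash
for i in 1 2 ; do python3 -m pendant '[[[1,0,0,0,0],[1,0,0,0,0],[0,0,0,0,0]]]' | grep -v orient; done
```

```text
time_s: 8.1
position: [578.9, -32.5, 94.1]
contact_force: [-1.7, -1.2, -0.4]
width: 39.5
time_s: 8.35
position: [578.9, -32.5, 92.1]
contact_force: [-2.2, -0.5, -0.9]
width: 39.4
```

```bash
for i in 1 2 3 ; do python3 -m pendant '[[[1,0,0,0,0],[1,0,0,0,0],[0,0,0,0,0]]]' | grep -v orient; done
```

```text
time_s: 8.6
position: [578.9, -32.5, 90.1]
contact_force: [-2.1, -1.5, -0.7]
width: 39.5
time_s: 8.85
position: [578.9, -32.5, 88.1]
contact_force: [-2.3, -0.9, -1.2]
width: 39.5
time_s: 9.1
position: [579.0, -32.6, 86.7]
contact_force: [-3.7, -1.4, 4.4]
width: 39.8
```

The contact came at 86.7 mm (origin about 45 mm), so the seat was left locked down. I'll back off 0.5 mm, release, rise, shut the fingers and press from above.

```bash
python3 -m pendant '[[[-0.5,0,0,0,0],[0,0,0,0,0.6],[0,0,0,0,0.75],[0,0,0,0,0.75],[0,0,0,0,0.75],[0,0,0,0,0.75]]]' | grep -v orient; python3 -m pendant '[[[-15,0,0,0,0.75],[-25,0,0,0,0.75],[-25,0,0,0,0.75],[0,0,0,0,0],[0,0,0,0,0],[0,0,0,0,0],[0,0,0,0,0],[0,0,0,0,0]]]' | grep -v orient; python3 -m pendant '[[[0,0,0,0,0],[0,0,0,0,0],[0,0,0,0,0],[0,0,0,0,0]]]' | grep -v orient
python3 - <<'E'
from h import *
im=grab('side','s5'); a=im['pixels'][120:240,260:380]
cv2.imwrite('pics/c5.png',cv2.resize(a,(600,600),interpolation=2))
h=cv2.cvtColor(im['pixels'],cv2.COLOR_BGR2HSV); 
P=pts(im); m=(h[...,1]<90)&(h[...,2]>150)&(P[...,2]>95)&(P[...,2]<140)&(abs(P[...,0]-577)<30)&(abs(P[...,1]+34)<40)
v,u=np.nonzero(m); print(len(v),np.median(P[m],0) if len(v) else 0)
E
```

```text
time_s: 9.6
position: [579.5, -32.4, 86.9]
contact_force: [0.2, 0.7, 0.7]
width: 64.0
time_s: 10.27
position: [577.9, -32.3, 150.3]
contact_force: [-1.1, 0.5, 0.8]
width: 3.3
time_s: 10.6
position: [578.8, -32.5, 151.5]
contact_force: [0.4, 0.5, 0.2]
width: -0.1
12 [578.9089057  -31.95914831 114.1638943 ]
```

View pics/c5.png

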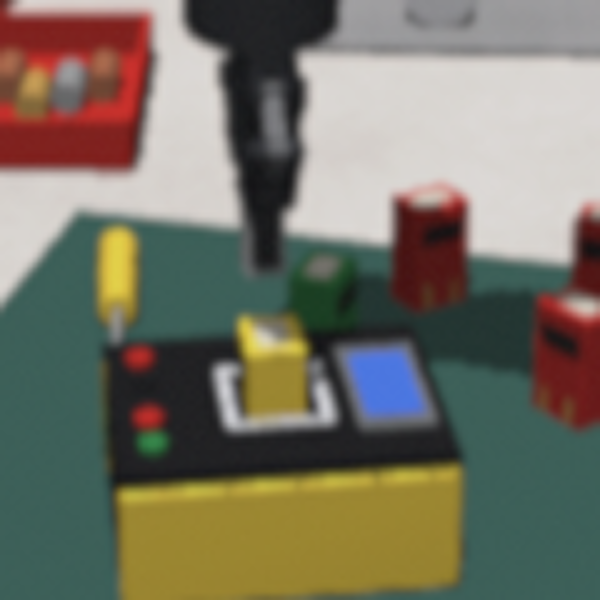

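The module stands at low height: its top is at z≈114 and it sits centred in the ring. That confirms the seat is locked. I'll press from above in 1 mm rows (12 mm/s).

```bash
python3 -m pendant '[[[15,0,0,0,0],[15,0,0,0,0],[4,0,0,0,0],[0,0,0,0,0]]]' | grep -v orient; python3 -m pendant '[[[1,0,0,0,0],[1,0,0,0,0],[1,0,0,0,0]]]' | grep -v orient; python3 -m pendant '[[[1,0,0,0,0],[1,0,0,0,0],[1,0,0,0,0]]]' | grep -v orient
```

```text
time_s: 10.98
position: [577.6, -32.3, 116.3]
contact_force: [-0.3, 0.4, 0.3]
width: -0.2
time_s: 11.23
position: [579.8, -32.6, 115.7]
contact_force: [0.3, -0.4, 0.2]
width: -0.5
time_s: 11.48
position: [579.8, -32.7, 112.9]
contact_force: [-0.6, 0.3, 4.4]
width: -0.1
```

```bash
python3 -m pendant '[[[1,0,0,0,0],[1,0,0,0,0]]]' | grep -v orient; python3 -m pendant '[[[1,0,0,0,0]]]' | grep -v orient
```

```text
time_s: 11.65
position: [579.8, -32.6, 110.6]
contact_force: [-0.1, 0.2, 5.1]
width: 0.2
time_s: 11.73
position: [579.7, -32.6, 109.5]
contact_force: [0.2, -0.1, 6.0]
width: -0.0
```

```bash
python3 -m pendant '[[[1,0,0,0,0]]]' | grep -v orient; python3 -m pendant '[[[0.5,0,0,0,0]]]' | grep -v orient
```

```text
time_s: 11.82
position: [579.9, -32.7, 108.7]
contact_force: [-1.3, -0.4, 8.6]
width: 0.1
time_s: 11.9
position: [580.0, -32.7, 108.5]
contact_force: [-1.1, 0.0, 8.9]
width: -0.4
```

```bash
python3 -m pendant '[[[0.7,0,0,0,0]]]' | grep -v orient;  python3 -m pendant '[[[-1,0,0,0,0],[-2,0,0,0,0],[-3,0,0,0,0],[-4,0,0,0,0],[-4,0,0,0,0],[-15,0,0,0,0],[-15,0,0,0,0],[0,0,0,0,0]]]' | grep -v orient;python3 -m pendant '[[[0,0,0,0,0],[0,0,0,0,0],[0,0,0,0,0],[0,0,0,0,0]]]' | grep -v orient
python3 - <<'E'
from h import *
im=grab('side','s6'); a=im['pixels'][120:240,260:380]
cv2.imwrite('pics/c6.png',cv2.resize(a,(600,600),interpolation=2))
h=cv2.cvtColor(im['pixels'],cv2.COLOR_BGR2HSV); 
P=pts(im); m=(h[...,1]<90)&(h[...,2]>150)&(P[...,2]>95)&(P[...,2]<140)&(abs(P[...,0]-577)<30)&(abs(P[...,1]+34)<40)
v,u=np.nonzero(m); print(len(v),np.median(P[m],0) if len(v) else 0)
E
```

```text
time_s: 11.98
position: [580.0, -32.7, 108.1]
contact_force: [-1.5, 1.0, 10.5]
width: -0.0
time_s: 12.65
position: [580.6, -32.8, 153.1]
contact_force: [0.9, 0.3, -0.0]
width: 0.0
time_s: 12.98
position: [578.1, -32.4, 149.4]
contact_force: [0.2, -0.3, 0.1]
width: 0.0
9 [578.68216471 -30.6367419  124.03864835]
```

View pics/c6.png

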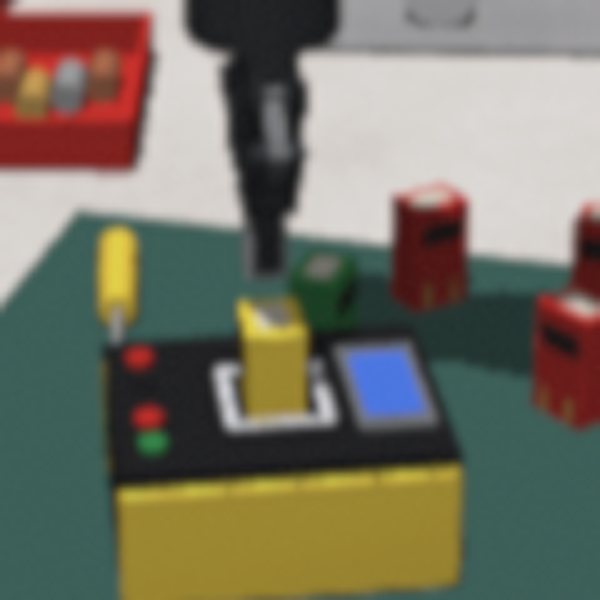

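The module now stands high: its top is at z≈124, 10 mm above before, and it is free. One more press will lock it.

```bash
python3 -m pendant '[[[10,0,0,0,0],[8,0,0,0,0],[4,0,0,0,0],[0,0,0,0,0],[0,0,0,0,0]]]' | grep -v orient; python3 -m pendant '[[[1,0,0,0,0],[1,0,0,0,0],[1,0,0,0,0],[1,0,0,0,0],[1,0,0,0,0],[1,0,0,0,0]]]' | grep -v orient; python3 -m pendant '[[[1,0,0,0,0],[1,0,0,0,0],[1,0,0,0,0],[1,0,0,0,0],[1,0,0,0,0],[1,0,0,0,0]]]' | grep -v orient
```

```text
time_s: 13.45
position: [578.3, -32.4, 127.7]
contact_force: [0.1, 0.7, 0.6]
width: -0.2
time_s: 13.95
position: [579.4, -32.6, 123.2]
contact_force: [-0.8, 0.5, 3.8]
width: 0.0
time_s: 14.45
position: [579.3, -32.6, 116.7]
contact_force: [0.7, 0.5, 4.0]
width: 0.0
```

```bash
python3 -m pendant '[[[1,0,0,0,0],[1,0,0,0,0],[1,0,0,0,0],[1,0,0,0,0],[1,0,0,0,0],[1,0,0,0,0]]]' | grep -v orient; python3 -m pendant '[[[1,0,0,0,0]]]' | grep -v orient;python3 -m pendant '[[[1,0,0,0,0]]]' | grep -v orient
```

```text
time_s: 14.95
position: [579.3, -32.6, 110.7]
contact_force: [-0.2, -0.0, 4.6]
width: 0.0
time_s: 15.03
position: [579.3, -32.6, 109.7]
contact_force: [-0.7, 0.4, 5.0]
width: 0.0
time_s: 15.12
position: [579.3, -32.6, 108.9]
contact_force: [0.1, -0.1, 7.1]
width: 0.1
```

```bash
python3 -m pendant '[[[1,0,0,0,0]]]' | grep -v orient; python3 -m pendant '[[[0.5,0,0,0,0]]]' | grep -v orient
```

```text
time_s: 15.2
position: [579.5, -32.6, 108.3]
contact_force: [-1.7, -1.1, 9.6]
width: 0.1
time_s: 15.28
position: [579.6, -32.6, 108.0]
contact_force: [-0.6, 0.2, 10.1]
width: 0.1
```

Travel and force match the first press (108.1 mm, 10.5 N). I'll add a touch more, then release and look.

```bash
python3 -m pendant '[[[0.4,0,0,0,0]]]' | grep -v orient;  python3 -m pendant '[[[-1,0,0,0,0],[-2,0,0,0,0],[-3,0,0,0,0],[-4,0,0,0,0],[-4,0,0,0,0],[-20,0,0,0,0],[-30,0,0,0,0],[0,0,0,0,0]]]' | grep -v orient;python3 -m pendant '[[[0,0,0,0,0],[0,0,0,0,0],[0,0,0,0,0],[0,0,0,0,0],[0,0,0,0,0],[0,0,0,0,0]]]' | grep -v orient
python3 - <<'E'
from h import *
im=grab('side','s7'); a=im['pixels'][120:240,260:380]
cv2.imwrite('pics/c7.png',cv2.resize(a,(600,600),interpolation=2))
h=cv2.cvtColor(im['pixels'],cv2.COLOR_BGR2HSV); 
P=pts(im); m=(h[...,1]<90)&(h[...,2]>150)&(P[...,2]>95)&(P[...,2]<140)&(abs(P[...,0]-577)<30)&(abs(P[...,1]+34)<40)
v,u=np.nonzero(m); print(len(v),np.median(P[m],0) if len(v) else 0)
E
```

```text
time_s: 15.37
position: [579.6, -32.6, 107.9]
contact_force: [-2.1, 0.4, 11.2]
width: -0.0
time_s: 16.03
position: [581.8, -33.0, 175.6]
contact_force: [1.5, 0.4, 1.2]
width: -0.1
time_s: 16.53
position: [578.4, -32.4, 169.8]
contact_force: [0.6, 0.3, -0.1]
width: 0.0
27 [576.3052104  -36.84283905 113.88748463]
```

View pics/c7.png

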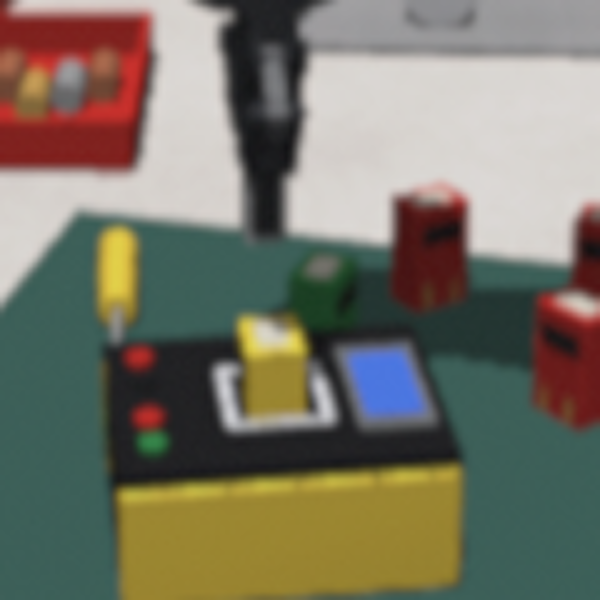

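The module is locked down: its top is at z≈114, it stands upright in the ring, and the gripper is clear.

```bash
python3 -c "
from bench import order; print(order.job_done())"
```

```text
the job is handed in; nothing more can be done
None
```

The module now stands free and locked down in the slot, and I handed the job in at about 16.6 s. `job_done()` gives no verdict.

- **Insertion:** I stood the module in the slot. There was no seat force at the raised height, and contact came only at an origin height of about 45 mm. The seat had been left locked down. After release the camera put the module's top at z≈114 mm (115 expected).
- **First press:** I pressed to 10.5 N with the fingers shut, and the module stood high and free with its top at about 124 mm. It stayed clear of the fingers for well over 0.2 s.
- **Second press:** I pressed to 11.2 N, and it locked with its top back at about 114 mm. The picture shows it upright in the ring, with the gripper clear and about 0 N at the wrist.

**What disagreed or went unmeasured:**
- The two cameras differed by about 2.5 mm on the slot position, so I placed the module by relative measurement.
- Insertion gave a side force of up to 4 N, which disappeared on release.
- Both camera heights for the module's top read about 1 mm low, within the calibration.
- I did not remeasure the spare, spool or screwdriver at the end. The arm stayed well clear of them.

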